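# Pin the sliding stop to its hidden hole

### The job

Lock the sliding stop of the saw fence: take the locking pin out of its wooden block and put it into the bushing on top of the stop. Pressing lightly, slide pin and stop together along the rail, away from the end where the stop plate's wooden upright stands, until the tip drops into the hole hidden in the rail below, then push the pin fully home, gently all the way, and let go. Leave the jar, the wood offcut and the screwdriver alone.

Things in the scene. Friction and masses are not known exactly. Their poses are not given: they have to be found in the camera images.
- lock_pin: Locking pin, loose, 70 to 170 g, standing upright in the wooden block. Steel shank 12 mm in diameter, 40 mm long, tip chamfered 2 mm; above it a black cylindrical knob 24 mm in diameter, 42 mm tall (82 mm in all). Origin: centre of the tip; z points up to the knob, whose flat underside is at z = 40 mm. At the start the tip is 6 mm, the knob 46 to 88 mm above the table.
- pin_knob (a point): Point on the pin's axis inside the knob, 64 mm above the tip: a good height to grip, from any side (24 mm wide).
- block: Fixed wooden block, 90 x 70 x 32 mm (x, y, z), origin at the centre of its underside on the table. The pin stands in a 15 mm blind hole in the middle of its top, 26 mm deep.
- rail: Fixed fence rail lying on the table: dark steel foot 110 x 370 x 10 mm, aluminium channel on it, up to 36 mm high. Origin: centre of the underside; local y runs along the rail (sliding direction), z up. In the channel, under the stop plate, lies a flat steel strip with one hidden hole, 14 mm in diameter, at local x = 0 and somewhere between local y = +5 and +50 mm; just where is not given.
- strip_mid (a point): Fixed point on the top face of the hidden strip, at the rail's middle (local 0, 0), 34 mm above the table; a pin that stands on the strip has its tip at this height. It is not the hole.
- home_tip (a point): Fixed point at the rail's middle, 16 mm above the table: the height of the tip when the pin is fully home (18 mm into the strip, knob resting on the bushing). It is not the hole. A stiff dust plug fills the hole from 2 mm below the strip's top; it takes a steady push of about 5 N to go down and stays where pushed, so the pin does not sink in by its own weight.
- bush_mouth (a point): Centre of the top opening of the bushing in the stop: a square steel boss 36 x 36 mm with a 13.5 mm through hole with a 2 mm chamfer. This mouth is 56 mm above the table, the hole's lower end 36 mm. It moves with the stop.
- stop (a joint): Position in metres of the sliding stop along the rail's local +y; the bushing is at local (0, value). The stop is a grey plate 90 x 240 x 8 mm covering the rail, top 44 mm above the table, bushing in its middle. Travel -0.06 to 0.06; it starts between -0.055 and -0.02, so it has to slide towards local +y. About 2 N of friction and a little damping.
- upright_top (a point): Top centre of the wooden upright on the stop plate's -y end, 114 mm from the bushing's axis: 70 mm wide across the rail, 12 mm thick, 30 mm above the plate, 74 mm above the table. The stop has to slide the other way, away from this end.
- jar: Bystander: glass screw jar with metal cap, 70 mm in diameter, 100 mm tall, origin at the centre of its underside. Leave alone.
- offcut: Bystander: light wood offcut 70 x 160 x 35 mm, origin at the centre of its underside. Leave alone.
- screwdriver: Bystander: screwdriver about 200 mm long lying on the table. Leave alone.
Not all that is in view belongs to the job. Leave any orange look-alike of the lock_pin alone.

How it is judged (in metres and radians):
On the way, in this order (a step that is already met when the one before it is completed fails the run):
1. the pin is in the stop's bushing, its tip in the bushing's lower part or on the hidden strip (z of lock_pin in the frame of rail below 0.041 m and horizontal distance between lock_pin and bush_mouth below 0.004 m), for 0.1 s.
2. the pin's tip has dropped at least 4 mm into the hidden hole (z of lock_pin in the frame of rail below 0.03 m and horizontal distance between lock_pin and bush_mouth below 0.004 m), for 0.1 s.
At the end, for the whole second after the job is handed in: The pin stands upright (within 7 degrees) and still in the bushing (within 4 mm of its axis), its tip in the hidden hole and fully home: tip less than 19 mm above the table, within 3 mm of the knob resting on the bushing (z of lock_pin in the frame of rail below 0.019 m and horizontal distance between lock_pin and bush_mouth below 0.004 m and angle between lock_pin's own z axis and vertical below 0.12 rad and linear speed of lock_pin below 0.02 m/s); the robot touches nothing.
It fails at once if the pin pressed on the stop, strip or rail with more than 40 N (contact force between lock_pin and rail above 40 N).
It fails at once if the robot presses on the rail or stop with more than 40 N (contact force between any of the fingers, the arm and rail above 40 N).
It fails at once if a bystander moved more than 30 mm (distance of any of jar, offcut, screwdriver from where it was at the start of the episode above 0.03 m).
It also fails if it takes over 61 s, if anything falls off the work surface, if the arm or the gripper's body presses on something with over 40 N, if the wrist force passes 120 N, or if a joint passes its speed limit or range.

### The arm

A 7-joint arm with a two-finger parallel gripper is mounted at the origin on the work surface. World frame = base frame: x ahead of the robot, y to its left, z up, the work surface at z = 0. Lengths are in mm, angles in rad, forces in N, time in s.
With the tool pointing down it reaches from about 375 to 925 mm from the base axis. Payload 3.1 kg.
Tool frame: the origin (TCP) lies between the finger pads; the fingertips stand manip.tcp_to_tips ahead of it and the grasp point (between the pads) lies 2 mm behind it (manip.tcp_to_tips is the distance from the TCP to the fingertips, in mm); z points along the fingers, y is the line along which they close (so a half turn about z gives the same grasp; the last joint's range is limited). The gripper opens to 85 mm and grips with 20 to 120 N. Pads are 22 mm wide; open, the fingers measure 114 mm over their backs; the gripper's body (76 mm by 85 mm) begins 54 mm behind the grasp point. The pads swing forward as they close: fully open they stand 13 mm farther back than shut.
Start: joints at [-1.348, 0.383, 0.044, 1.598, -0.018, 1.161, -0.05], TCP at [204.939, 616.849, 224.769] pointing down, gripper open.
Joint ranges: [-2.61, 2.61], [-0.41, 2.15], [-1.48, 1.57], [0, 2.5], [-1.57, 4.71], [0.05, 1.97], [-2.85, 2.85]. Speed limits (rad/s): [2.79, 2.79, 3.14, 3.14, 3.14, 3.14, 3.14].

### API

Orientations are given as a unit quaternion [x, y, z, w].
In Python, from rig import manip gives the robot as it stands.
- The arm moves only by the tool step_arm, never from a script. Its argument "increments" is a list of rows, each a list of 4 numbers: the shift along the tool's x, y, z in cm, then the turn about the tool's z in degrees. In form: [[tx, ty, tz, turn], ...]. A call has 1 to 20 rows; each row is the pose to reach, as a shift and turn from the pose commanded when the call began, along the tool's axes at that moment; what a row does not reach only later rows make up. A row lasts 1/8 s, in which the tool goes at most 62.5 mm and 10.7 degrees, less where a joint would pass 70% of its speed; a pose out of reach is approached as far as the arm can. A call with a gripper value outside its range is refused whole. "hand" is the closure, from 0 (fully open) to 1 (shut), set as the call begins (left out, the last holds). The fingers move at their own pace and stop on an object; "grip_force" is the grip in N (left out, the last holds). Time passes only in rows, so rows that repeat a pose let the fingers close. It gives the time, the measured TCP pose, the force, the opening and the grip force at its end, in the units of the state.
- manip.observe(): the state, without advancing time (a new reading comes with each control period).
- manip.get_image(name): name is "scene" or "top" or "wrist"; returns (picture, depth): 420x560x3 uint8, red, green, blue; 420x560 float32, mm along the optical axis (not along the pixel's ray), 0 where there is no reading.
- manip.camera_params(name): a dict with "camera_matrix" (3x3 intrinsics, pixels), "R" (3x3) and "t" (3): a world point X has camera coordinates R X + t. Camera axes: x right, y down, z forward; pixel columns grow to the right and rows downward; lengths in mm; the calibration is good to about 2 mm. The wrist camera is an equidistant fisheye: a pixel r from the principal point sees the ray r / f radians off the axis. A picture is of the moment at which its call begins: read the wrist's pose just before it. camera_params takes no time and is no camera call; for the wrist camera it gives the pose at the moment of the call.
- manip.sign_off(): hands the job in; it is judged then, once.
The state is a dict: "time": time; "qpos": joint angles; "dq": joint speeds; "tau": joint torques, N m; "ee_pos": TCP position; "orientation": TCP orientation; "ft_force": force on the tool from outside, world axes, zero at the start; "wrist_torque": the same for the moment, N m; "grip_width": finger opening in mm; "finger_force": force on a finger pad.
Only numpy, scipy, OpenCV 4.12 (cv2) and the standard library are available. Lean on these libraries where they do the work, as an engineer would, in place of code of your own. Each camera call takes 0.05 s, during which the arm holds its last target. There are 200 camera calls.

## Working session

There is one attempt and no reset: what is moved stays moved. The work goes in short steps, Python scripts to look and compute and a tool call to move; the robot and the scene stay as the last step left them, time stands still between calls to the robot, and variables do not carry over. Pictures are saved under pics/ and viewed, at most 10 in all, crops included, and the job is handed in when it is done.

Besides the shell and the picture viewer there is one more tool, called after ">>>" in YAML: its name, and indented under it one key for each argument. step_arm: Moves the arm, as the interface text tells. Its arguments: {"type":"object","properties":{"increments":{"type":"array","items":{"type":"array","items":{"type":"number"}}},"hand":{"type":"number"},"grip_force":{"type":"number"}},"required":["increments"]}

```bash
ls; mkdir -p pics; python3 - <<'E'
from rig import manip
import cv2,numpy as np
print(manip.observe(), manip.tcp_to_tips)
for n in ("top","scene"):
    im,d=manip.get_image(n); cv2.imwrite(f"pics/{n}0.png",im[:,:,::-1]); np.save(f"pics/{n}0_d.npy",d)
    p=manip.camera_params(n); print(n,p)
E
```

```text
pics
{'time': 0.0, 'qpos': array([-1.3478226 ,  0.38386139,  0.04384414,  1.5995832 , -0.01789447,
        1.16119633, -0.04990107]), 'dq': array([-0.00177904, -0.0011593 ,  0.00031253,  0.00067429,  0.00279061,
        0.00196834,  0.00234194]), 'tau': array([ 7.16177897e-05, -4.33454561e+01,  1.02435809e+00, -2.49510384e+01,
        1.04648899e-02,  1.12023079e-02,  3.75233455e-06]), 'ee_pos': array([204.65602721, 615.92459971, 223.36602838]), 'orientation': array([ 1.59664784e-01,  9.87170397e-01, -1.32081401e-03, -1.36345836e-04]), 'ft_force': array([ 0.18134176,  0.58157145, -0.72000325]), 'wrist_torque': array([-0.00742957,  0.01361596,  0.01377987]), 'finger_force': 0.0, 'grip_width': 85.68038775068162} 17.0
top {'camera_matrix': array([[417.0721735 ,   0.        , 276.64061547],
       [  0.        , 417.0721735 , 209.49967128],
       [  0.        ,   0.        ,   1.        ]]), 'R': array([[-0.01435738, -0.99931812,  0.03401697],
       [-0.99537377,  0.0110519 , -0.09544061],
       [ 0.09499958, -0.03522987, -0.99485373]]), 't': array([ 61.53766971, 644.36998735, 929.71965821])}
scene {'camera_matrix': array([[462.79144095,   0.        , 279.35135419],
       [  0.        , 462.79144095, 211.69720528],
       [  0.        ,   0.        ,   1.        ]]), 'R': array([[ 0.0213795 ,  0.99965621,  0.01517842],
       [ 0.87067308, -0.01115462, -0.49173566],
       [-0.49139729,  0.0237285 , -0.87061223]]), 't': array([ -96.00013888, -535.8364648 , 1287.35818751])}
```

View pics/top0.png

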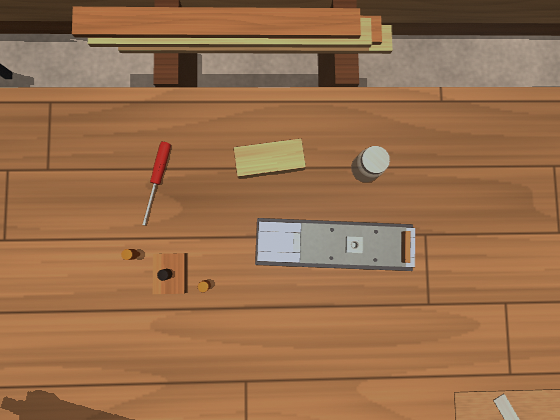

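View pics/scene0.png

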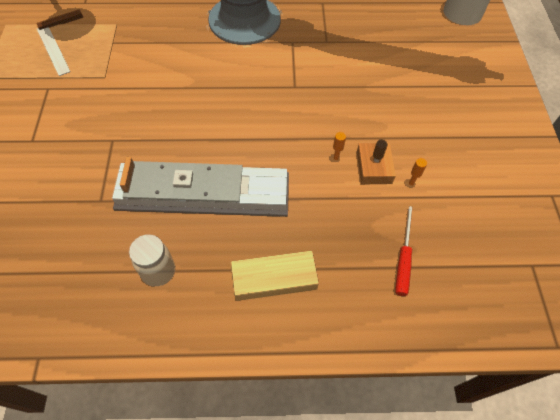

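Top view: the only black knob is at (165,274), standing in the wooden block. The orange look-alikes at (130,254) and (204,286) stand on the table, so they are not the pin. The boss is at (354,245) and the upright at (407,247), so the slide goes left in the picture, towards world +y. The scene view agrees: knob (380,148), boss (183,178), upright (127,175).

```bash
cat > h.py <<'E'
import numpy as np,cv2
from rig import manip
def ray(n,u,v,p=None):
    p=p or manip.camera_params(n);K=p["camera_matrix"];R=p["R"];t=p["t"]
    if n=="wrist":
        x=(u-K[0,2])/K[0,0];y=(v-K[1,2])/K[1,1];th=np.hypot(x,y);s=np.sin(th)/th if th>1e-9 else 1
        d=np.array([x*s,y*s,np.cos(th)])
    else: d=np.linalg.inv(K)@[u,v,1]
    return -R.T@t,R.T@d
def onplane(n,u,v,z,p=None):
    o,d=ray(n,u,v,p); return o+d*(z-o[2])/d[2]
def comps(mask,amin):
    k,l,s,c=cv2.connectedComponentsWithStats(mask.astype(np.uint8))
    return [(c[i],s[i],l==i) for i in range(1,k) if s[i,4]>=amin]
E
python3 - <<'E'
from h import *
im=cv2.imread("pics/top0.png")
for nm,x0,x1,y0,y1 in (("pin",105,225,235,310),("boss",240,430,205,285)):
    c=im[y0:y1,x0:x1]; 
    if nm=="pin": a=cv2.resize(c,(600,375),interpolation=cv2.INTER_CUBIC)
    else: b=cv2.resize(c,(600,250),interpolation=cv2.INTER_CUBIC)
cv2.imwrite("pics/crop0.png",np.vstack([a,b])[:600])
h=cv2.cvtColor(im,cv2.COLOR_BGR2HSV)
c=h[235:310,105:225]
for q,s,m in comps(c[:,:,2]<45,15): print("dark",q+[105,235],s)
for z in (88,): print("knob",onplane("top",165,274,z))
print("boss",onplane("top",354.5,245,56))
print("rail corners z10",[onplane("top",*p,10).round(1) for p in ((257,219),(414,226),(413,270),(256,264))])
print("upr",onplane("top",407,247,74))
print("scene boss",onplane("scene",183,178,56),"knob",onplane("scene",381,143,88))
E
```

```text
dark [165.04878049 273.7804878 ] [53 34 14 11 82]
knob [505.47561161 292.99466814  88.        ]
boss [ 561.0242836  -118.58303107   56.        ]
rail corners z10 [array([625.2,  98.9,  10. ]), array([ 604.2, -272. ,   10. ]), array([ 501.1, -264.8,   10. ]), array([520.8, 102.3,  10. ])]
upr [ 554.87998051 -230.66628319   74.        ]
scene boss [ 565.4493788 -116.4267655   56.       ] knob [503.49519116 297.13849343  88.        ]
```

View pics/crop0.png

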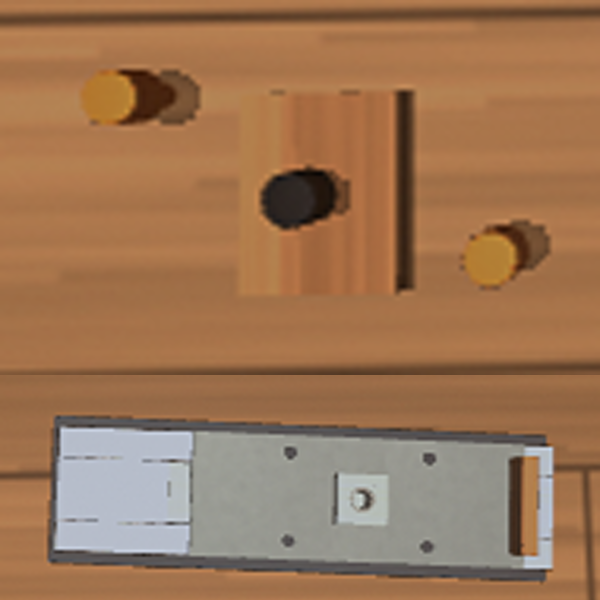

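The crop confirms it: the black knob, top centre about (163,275), sits in the block, and both orange ones are on the table. The bushing hole is at about (354,244). The pin is near (503,297), the bushing near (562,-118), and rail +y runs along about (0.055,0.998). Next I hover over the pin with tool y along the rail.

>>> step_arm:
  increments:
    - [-4.8,-2.6,0.3,-2]
    - [-9.6,-5.2,0.6,-4]
    - [-14.4,-7.8,0.9,-6]
    - [-19.2,-10.4,1.2,-8]
    - [-24,-13,1.5,-10]
    - [-28.8,-15.6,1.8,-12]
    - [-33.6,-18.2,2.1,-14]
    - [-38.4,-20.9,2.3,-15.2]
    - [-38.4,-20.9,2.3,-15.2]
    - [-38.4,-20.9,2.3,-15.2]
    - [-38.4,-20.9,2.3,-15.2]
  hand: 0

```text
time: 1.48
ee_pos: [501.9, 299.5, 201.5]
orientation: [0.026, 1.0, 0.0, -0.001]
ft_force: [-0.7, 0.6, 0.4]
grip_width: 85.1
finger_force: 0.0
```

```bash
cat >> h.py <<'E'
def snap(n,f):
    p=manip.camera_params(n);im,d=manip.get_image(n);cv2.imwrite(f,im[:,:,::-1]);return p,im[:,:,::-1].copy(),d
def axes():
    from scipy.spatial.transform import Rotation as Ro
    s=manip.observe();return s,Ro.from_quat(s["orientation"]).as_matrix()
E
python3 - <<'E'
from h import *
s,R=axes();print(s["time"],s["ee_pos"],R.round(3).tolist(),s["ft_force"])
p,im,d=snap("wrist","pics/w1.png");print(p)
E
```

```text
1.475 [501.87009587 299.49338405 201.46649119] [[-0.999, 0.052, -0.001], [0.052, 0.999, 0.001], [0.001, 0.001, -1.0]] [-0.74316179  0.55898683  0.3948115 ]
{'camera_matrix': array([[325.1922621 ,   0.        , 277.54041464],
       [  0.        , 325.1922621 , 206.78306515],
       [  0.        ,   0.        ,   1.        ]]), 'R': array([[ 5.20043055e-02,  9.98646860e-01, -4.59180824e-05],
       [ 9.51809745e-01, -4.95513571e-02,  3.02659664e-01],
       [ 3.02247848e-01, -1.57833109e-02, -9.53098697e-01]]), 't': array([-324.68275114, -493.84485992,  210.37678322])}
```

View pics/w1.png

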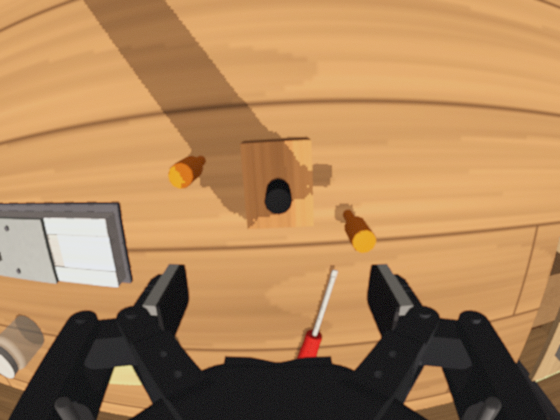

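Wrist view: the black knob sits at about (278,197) in the block. The orange ones are at (182,175) and (360,235), clear of the fingers.

```bash
python3 - <<'E'
from h import *
p=manip.camera_params("wrist");print("cam",-p["R"].T@p["t"])
im=cv2.imread("pics/w1.png")
m=im[150:240,240:320].max(2)<40
for q,s,mm in comps(m,50):
    x,y,w,h=s[:4]+[240,150,0,0]; print(q+[240,150],x,y,w,h)
    u=x+(w-1)/2
    print("near edge top z88",onplane("wrist",u,y+h-.5,88,p), "far edge bottom z46",onplane("wrist",u,y-.5,46,p))
    print("sides",onplane("wrist",x-.5,y+h-w/2,88,p),onplane("wrist",x+w-.5,y+h-w/2,88,p))
E
```

```text
cam [423.37583835 303.10322545 350.03960767]
[277.78938907 196.01286174] 266 180 25 33
near edge top z88 [511.66627163 298.89598929  88.        ] far edge bottom z46 [492.52422283 299.93505992  46.        ]
sides [500.4914843  288.94641038  88.        ] [501.57943666 309.94023974  88.        ]
```

>>> step_arm:
  increments:
    - [0,0,4,0]
    - [0,0,8,0]
    - [0,0,11,0]
    - [0,-0.05,13.1,0]
    - [0,-0.05,13.1,0]
    - [0,-0.05,13.1,0]

```text
time: 2.28
ee_pos: [503.6, 298.2, 71.7]
orientation: [0.027, 1.0, 0.001, 0.001]
ft_force: [-0.9, 0.6, -0.6]
grip_width: 85.1
finger_force: 0.0
```

>>> step_arm:
  increments:
    - [0,0,0,0]
    - [0,0,0,0]
    - [0,0,0,0]
    - [0,0,0,0]
    - [0,0,0,0]
    - [0,0,0,0]
    - [0,0,0,0]
    - [0,0,0,0]
  hand: 1
  grip_force: 50

```text
time: 3.28
ee_pos: [504.0, 297.2, 71.3]
orientation: [0.028, 1.0, 0.0, 0.0]
ft_force: [0.1, 0.7, 5.1]
grip_width: 21.2
finger_force: 49.1
```

>>> step_arm:
  increments:
    - [0,0,-2,0]
    - [0,0,-5,0]
    - [0,0,-10,0]
    - [0,0,-10,0]
    - [0,0,-10,0]

```text
time: 3.9
ee_pos: [502.6, 296.4, 170.6]
orientation: [0.028, 1.0, -0.0, -0.001]
ft_force: [0.1, -0.3, -1.0]
grip_width: 21.3
finger_force: 49.4
```

>>> step_arm:
  increments:
    - [-0.5,-2.5,0,0]
    - [-1.3,-7,0,0]
    - [-2.3,-12,0,0]
    - [-3.3,-17,0,0]
    - [-4.3,-22,0,0]
    - [-5.2,-27,0,0]
    - [-6.2,-32,0,0]
    - [-7,-36,0,0]
    - [-7.7,-39.5,0,0]
    - [-8,-41.1,0,0]
    - [-8,-41.1,0,0]
    - [-8,-41.1,0,0]
    - [-8,-41.1,0,0]
    - [-8,-41.1,0,0]

```text
time: 5.65
ee_pos: [560.6, -116.4, 170.8]
orientation: [0.027, 1.0, 0.0, -0.0]
ft_force: [-1.3, -0.2, -0.3]
grip_width: 21.2
finger_force: 49.4
```

```bash
python3 - <<'E'
from h import *
s,R=axes();print(s["time"],s["ee_pos"],R.round(4).tolist(),s["ft_force"],s["grip_width"])
p,im,d=snap("wrist","pics/w2.png");print(-p["R"].T@p["t"]);np.savez("pics/w2.npz",**p)
pt,it,dt=snap("top","pics/t2.png")
ps,is_,ds=snap("scene","pics/s2.png")
cv2.imwrite("pics/m2.png",np.hstack([im[60:360,80:480],cv2.resize(is_[130:230,100:300],(400,200))[:,:] if 0 else cv2.resize(is_[110:230,100:260],(400,300),interpolation=cv2.INTER_CUBIC)]))
E
```

```text
5.65 [ 560.63491399 -116.38724007  170.7859118 ] [[-0.9986, 0.0532, -0.0001], [0.0532, 0.9986, 0.0006], [0.0001, 0.0006, -1.0]] [-1.30411259 -0.22225963 -0.29694126] 21.18864979846444
[ 481.97407332 -112.67613364  319.20091843]
```

View pics/m2.png

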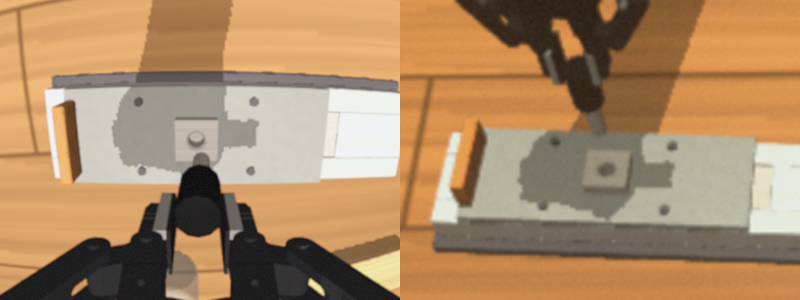

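The pin is held upright. In the wrist view the boss is at full pixel (276,199) and the tip at about (281,217). An enlarged crop will give the edges.

```bash
python3 - <<'E'
from h import *
im=cv2.imread("pics/w2.png")[165:240,230:330]
cv2.imwrite("pics/c2.png",cv2.resize(im,(800,600),interpolation=cv2.INTER_CUBIC))
E
```

```text
(no output)
```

View pics/c2.png

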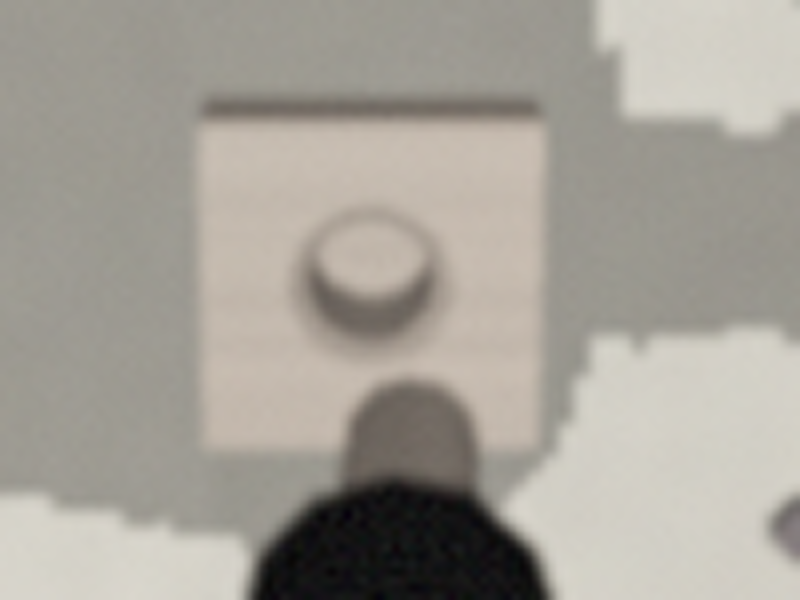

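Crop: the bushing mouth centre is at pixel (276.1,199.7), and the shank axis at column 280.9 with the tip's near edge at row 212.1.

```bash
python3 - <<'E'
from h import *
p=dict(np.load("pics/w2.npz"))
b=onplane("wrist",276.1,199.7,56,p);print("boss",b)
zt=170.8-65.3
e=onplane("wrist",280.9,212.1,zt,p)
e2=onplane("wrist",280.9,212.1,zt+2,p)
t=np.array([np.mean([e[0]+4,e2[0]+6]),e[1]]);print("tip edges",e,e2,"tip",t)
# knob centre column
im=cv2.imread("pics/w2.png")
for r in (228,236,245):
    c=np.where(im[r,230:330].max(1)<40)[0]+230; print(r,c.min(),c.max(),onplane("wrist",(c.min()+c.max())/2,r,zt+80,p))
d=b[:2]-t; x=np.array([-.9986,.0532]);y=np.array([.0532,.9986]);print("d",d,"tool cm",d@x/10,d@y/10)
E
```

```text
boss [ 559.43902225 -118.03026068   56.        ]
tip edges [ 553.99755822 -114.18982972  105.5       ] [ 553.32349948 -114.17566323  107.5       ] tip [ 558.66052885 -114.18982972]
228 270 289 [ 534.40027994 -114.61029923  185.5       ]
236 263 296 [ 538.22849585 -114.8067255   185.5       ]
245 261 298 [ 542.63142311 -115.03221339  185.5       ]
d [ 0.7784934  -3.84043095] tool cm -0.09817144326955657 -0.3793638501544491
```

>>> step_arm:
  increments:
    - [-0.05,-0.2,1.5,0]
    - [-0.1,-0.35,3.0,0]
    - [-0.1,-0.38,4.1,0]
    - [-0.1,-0.38,4.1,0]
    - [-0.1,-0.38,4.1,0]

```text
time: 6.42
ee_pos: [561.5, -121.9, 129.8]
orientation: [0.028, 1.0, -0.0, 0.0]
ft_force: [0.7, -0.7, -0.1]
grip_width: 21.1
finger_force: 49.4
```

```bash
python3 - <<'E'
from h import *
s,R=axes();print(s["time"],s["ee_pos"],s["ft_force"])
p,im,d=snap("wrist","pics/w3.png");np.savez("pics/w3.npz",**p)
c=cv2.resize(im[165:240,230:330],(800,600),interpolation=cv2.INTER_CUBIC)
cv2.imwrite("pics/c3.png",c)
E
```

```text
6.425 [ 561.52249054 -121.85147508  129.79939592] [ 0.71624338 -0.72143653 -0.10569771]
```

View pics/c3.png

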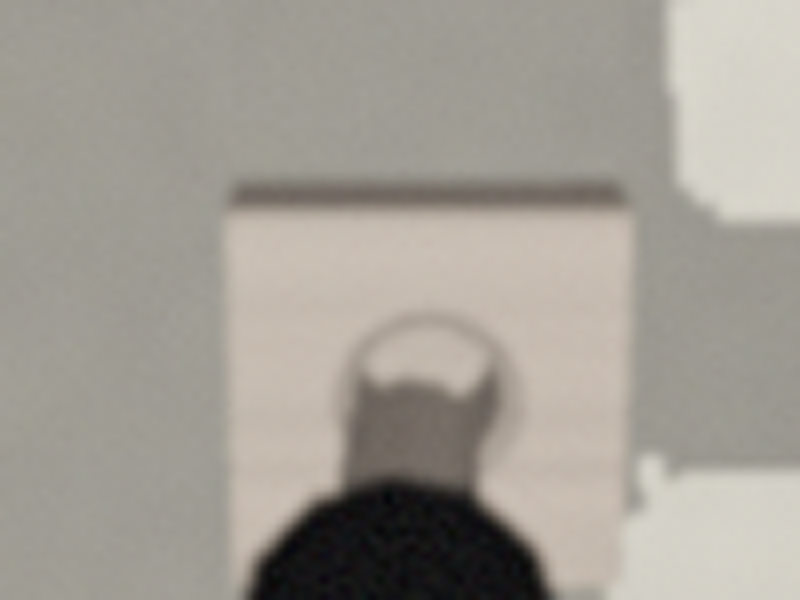

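```bash
python3 - <<'E'
from h import *
p=dict(np.load("pics/w3.npz"))
f=lambda u,v:(230+(u+.5)/8-.5,165+(v+.5)/8-.5)
zt=129.8-65.3
top=onplane("wrist",*f(428,210),56,p);rim=onplane("wrist",*f(428,312),56,p)
print("boss from edge",top+[18,0,0],"from rim(8.75)",rim+[8.75,0,0])
e=onplane("wrist",*f(411,380),zt,p);e2=onplane("wrist",*f(411,380),zt+2,p)
print("tip",e+[4,0,0],e2+[6,0,0])
E
```

```text
boss from edge [ 559.97823605 -117.35799206   56.        ] from rim(8.75) [ 560.14668767 -117.83758139   56.        ]
tip [ 558.85095775 -119.61980397   64.5       ] [ 560.17676913 -119.60294923   66.5       ]
```

>>> step_arm:
  increments:
    - [-0.05,0.19,0.2,0]
    - [-0.05,0.19,0.5,0]
    - [-0.05,0.19,0.8,0]
    - [-0.05,0.19,1.0,0]
    - [-0.05,0.19,1.2,0]
    - [-0.05,0.19,1.2,0]

```text
time: 7.22
ee_pos: [561.7, -119.9, 117.5]
orientation: [0.028, 1.0, -0.0, -0.0]
ft_force: [0.6, -0.1, -0.8]
grip_width: 21.4
finger_force: 49.4
```

>>> step_arm:
  increments:
    - [0,0,0.3,0]
    - [0,0,0.6,0]
    - [0,0,0.9,0]
    - [0,0,1.2,0]
    - [0,0,1.3,0]
    - [0,0,1.3,0]
    - [0,0,1.3,0]

```text
time: 8.1
ee_pos: [562.0, -119.9, 104.9]
orientation: [0.028, 1.0, -0.0, 0.0]
ft_force: [0.4, 0.2, -1.0]
grip_width: 21.4
finger_force: 49.4
```

>>> step_arm:
  increments:
    - [0,0,0.2,0]
    - [0,0,0.4,0]
    - [0,0,0.5,0]
    - [0,0,0.55,0]
    - [0,0,0.6,0]
    - [0,0,0.6,0]
    - [0,0,0.6,0]

```text
time: 8.98
ee_pos: [562.5, -119.8, 99.3]
orientation: [0.028, 1.0, 0.0, 0.001]
ft_force: [-0.0, 0.8, 3.6]
grip_width: 21.5
finger_force: 49.7
```

The tip stands on the strip (TCP 99.3, about 4.5 N). The stop is at about local -34 mm, so the hole is 39 to 84 mm of travel away. I slide the first 32 mm straight off, then in short checked steps.

>>> step_arm:
  increments:
    - [0,0.1,0.02,0]
    - [0,0.3,0.03,0]
    - [0,0.5,0.03,0]
    - [0,0.75,0.03,0]
    - [0,1.0,0.03,0]
    - [0,1.25,0.03,0]
    - [0,1.5,0.03,0]
    - [0,1.75,0.03,0]
    - [0,2.0,0.03,0]
    - [0,2.25,0.03,0]
    - [0,2.5,0.03,0]
    - [0,2.75,0.03,0]
    - [0,3.0,0.03,0]
    - [0,3.2,0.03,0]
    - [0,3.2,0.03,0]

```text
time: 10.85
ee_pos: [564.1, -92.0, 99.3]
orientation: [0.029, 1.0, -0.002, 0.001]
ft_force: [-0.9, -4.8, 5.7]
grip_width: 21.6
finger_force: 50.0
```

>>> step_arm:
  increments:
    - [0,0.15,0.01,0]
    - [0,0.3,0.01,0]
    - [0,0.45,0.01,0]
    - [0,0.6,0.01,0]
    - [0,0.6,0.01,0]

```text
time: 11.48
ee_pos: [564.5, -86.4, 99.3]
orientation: [0.029, 1.0, -0.003, 0.001]
ft_force: [-0.2, -5.5, 5.2]
grip_width: 21.0
finger_force: 50.0
```

>>> step_arm:
  increments:
    - [0,0.15,0.01,0]
    - [0,0.3,0.01,0]
    - [0,0.45,0.01,0]
    - [0,0.5,0.01,0]
    - [0,0.5,0.01,0]

```text
time: 12.1
ee_pos: [564.8, -81.8, 99.3]
orientation: [0.029, 1.0, -0.003, 0.001]
ft_force: [-1.7, -6.7, 5.5]
grip_width: 21.6
finger_force: 50.0
```

>>> step_arm:
  increments:
    - [0,0.15,0.01,0]
    - [0,0.3,0.01,0]
    - [0,0.45,0.01,0]
    - [0,0.5,0.01,0]
    - [0,0.5,0.01,0]

```text
time: 12.72
ee_pos: [564.1, -72.7, 97.6]
orientation: [0.028, 1.0, -0.001, -0.0]
ft_force: [0.2, -2.6, 0.5]
grip_width: 21.5
finger_force: 49.6
```

The TCP fell 1.7 mm, which looks like the hole. I press down gently; resistance of about 5 N means the plug, and a steep rise means the strip.

>>> step_arm:
  increments:
    - [0,0,0.04,0]
    - [0,0,0.08,0]
    - [0,0,0.12,0]
    - [0,0,0.16,0]
    - [0,0,0.16,0]

```text
time: 13.35
ee_pos: [565.3, -72.6, 97.4]
orientation: [0.028, 1.0, -0.0, 0.001]
ft_force: [-1.5, -4.1, 5.3]
grip_width: 21.2
finger_force: 50.0
```

>>> step_arm:
  increments:
    - [0,0,0.04,0]
    - [0,0,0.08,0]
    - [0,0,0.12,0]
    - [0,0,0.16,0]
    - [0,0,0.2,0]
    - [0,0,0.2,0]

```text
time: 14.1
ee_pos: [566.6, -72.7, 96.9]
orientation: [0.028, 1.0, -0.0, 0.002]
ft_force: [-1.5, -4.4, 11.1]
grip_width: 21.1
finger_force: 50.5
```

>>> step_arm:
  increments:
    - [0.05,-0.05,0,0]
    - [0.1,-0.1,0,0]
    - [0.1,-0.15,0,0]
    - [0.1,-0.2,0,0]
    - [0.1,-0.2,0,0]

```text
time: 14.72
ee_pos: [565.3, -73.2, 96.3]
orientation: [0.028, 1.0, 0.001, 0.002]
ft_force: [-0.6, -3.1, 7.7]
grip_width: 21.5
finger_force: 50.3
```

>>> step_arm:
  increments:
    - [0,-0.05,0,0]
    - [0,-0.1,0.05,0]
    - [0,-0.15,0.1,0]
    - [0,-0.2,0.15,0]
    - [0,-0.2,0.2,0]
    - [0,-0.2,0.2,0]

```text
time: 15.48
ee_pos: [565.0, -73.9, 93.9]
orientation: [0.027, 1.0, 0.001, 0.001]
ft_force: [-0.3, -1.8, 6.9]
grip_width: 21.4
finger_force: 50.2
```

The pin is going down against the plug at about 7 N.

>>> step_arm:
  increments:
    - [0,-0.03,0.05,0]
    - [0,-0.05,0.1,0]
    - [0,-0.05,0.16,0]
    - [0,-0.05,0.22,0]
    - [0,-0.05,0.28,0]
    - [0,-0.05,0.34,0]
    - [0,-0.05,0.4,0]
    - [0,-0.05,0.4,0]

```text
time: 16.48
ee_pos: [564.9, -74.1, 89.8]
orientation: [0.027, 1.0, 0.002, 0.001]
ft_force: [-0.1, -0.9, 7.3]
grip_width: 21.5
finger_force: 50.2
```

>>> step_arm:
  increments:
    - [0,0,0.06,0]
    - [0,0,0.12,0]
    - [0,0,0.18,0]
    - [0,0,0.24,0]
    - [0,0,0.3,0]
    - [0,0,0.36,0]
    - [0,0,0.42,0]
    - [0,0,0.48,0]
    - [0,0,0.54,0]
    - [0,0,0.6,0]
    - [0,0,0.66,0]
    - [0,0,0.7,0]
    - [0,0,0.7,0]

```text
time: 18.1
ee_pos: [564.9, -74.1, 82.8]
orientation: [0.027, 1.0, 0.002, 0.001]
ft_force: [-0.1, -1.6, 5.7]
grip_width: 21.4
finger_force: 50.2
```

>>> step_arm:
  increments:
    - [0,0,0.04,0]
    - [0,0,0.08,0]
    - [0,0,0.12,0]
    - [0,0,0.16,0]
    - [0,0,0.2,0]
    - [0,0,0.24,0]
    - [0,0,0.24,0]

```text
time: 18.98
ee_pos: [565.2, -74.1, 81.5]
orientation: [0.027, 1.0, 0.002, 0.001]
ft_force: [-2.8, -1.6, 12.1]
grip_width: 21.2
finger_force: 50.8
```

The force jumped to 12 N at TCP 81.5, which is the expected home height (81.3). I ease off, open and rise.

>>> step_arm:
  increments:
    - [0,0,-0.06,0]
    - [0,0,-0.06,0]

```text
time: 19.23
ee_pos: [565.1, -74.1, 81.6]
orientation: [0.027, 1.0, 0.002, 0.001]
ft_force: [-1.5, -2.2, 9.3]
grip_width: 21.4
finger_force: 50.4
```

>>> step_arm:
  increments:
    - [0,0,0,0]
    - [0,0,0,0]
    - [0,0,0,0]
    - [0,0,0,0]
    - [0,0,0,0]
    - [0,0,0,0]
  hand: 0

```text
time: 19.98
ee_pos: [563.3, -76.4, 79.7]
orientation: [0.028, 1.0, 0.0, -0.0]
ft_force: [-0.7, 0.0, 1.0]
grip_width: 85.5
finger_force: 0.0
```

>>> step_arm:
  increments:
    - [0,0,-1.5,0]
    - [0,0,-4,0]
    - [0,0,-8,0]
    - [0,0,-13,0]
    - [0,0,-13,0]
    - [0,0,-13,0]

```text
time: 20.72
ee_pos: [563.3, -76.4, 210.5]
orientation: [0.028, 1.0, 0.0, 0.0]
ft_force: [-0.1, -0.3, -0.8]
grip_width: 85.0
finger_force: 0.0
```

```bash
python3 - <<'E'
from h import *
p,im,d=snap("wrist","pics/w5.png")
ps,si,ds=snap("scene","pics/s5.png");pt,ti,dt=snap("top","pics/t5.png")
cv2.imwrite("pics/m5.png",np.hstack([im[130:280,180:380].repeat(2,0).repeat(2,1),cv2.resize(si[110:230,120:280],(400,300),interpolation=cv2.INTER_CUBIC)]))
# depth heights on the knob and boss, wrist view
K=p["camera_matrix"]
m=im[130:280,200:360].max(2)<40
for q,s,mm in comps(m,80):
    l=np.zeros(im.shape[:2],bool);l[130:280,200:360]=mm
    vs,us=np.where(l&(d>0)); 
    P=[]
    for u,v in zip(us,vs):
        o,r=ray("wrist",u,v,p);P.append(o+r*d[v,u]/(p["R"]@r)[2])
    P=np.array(P);print(q+[200,130],s[4],"z pct",np.percentile(P[:,2],[5,50,80,95]).round(1),P.mean(0).round(1))
E
```

```text
[280.72281776 195.72741194] 653 z pct [74.3 97.1 97.9 98.5] [559.4 -73.9  93.7]
```

View pics/m5.png

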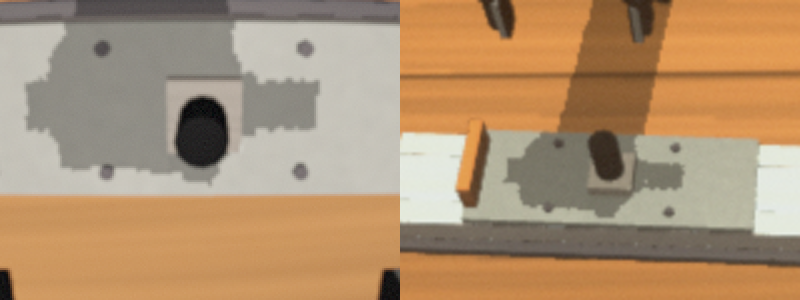

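The knob rests on the boss with no shank showing. Its top measures 98 mm, exactly the home height, and the gripper is clear.

```bash
python3 -c "
from rig import manip
print(manip.sign_off())"
```

```text
the job is handed in; nothing more can be done
None
```

The locking pin is fully home in the hidden hole through the stop's bushing and let go, and the job is handed in; the hand-in gave no verdict.

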